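# Unlock the bench pull gauge and set its drag pointer

### The job

The bench pull gauge is still locked for transport: turn its black winged lock anticlockwise until it meets its stop, lift it out and leave it lying in the white tray. Then draw the gauge's sprung wire handle out until the slide has carried the drag pointer in between the two prongs of the target marker, keep it there for a second, and let the handle back fully home under control, without letting it snap. Move the pointer only by pulling the handle, do not shift the target marker, and leave the flask, bottle and jar where they stand.

Things in the scene. Friction and masses are not known exactly. Their poses are not given: they have to be found in the camera images.
- gauge: Bench pull gauge bolted to the bench: grey box 90 mm wide (its x) and 210 mm long (its y, from -150 to +60 mm), aluminium deck on top, 50 mm above the bench. Origin on the bench, z up. The wire handle leaves at the +y end and is pulled along +y. On the deck are the lock (x = 0, y = -100 mm) and a white scale plate (y = -45 to +52 mm).
- lock_seat (a point): Centre of the lock's slot, on top of the deck. The slot lies along the gauge's x (an engraved line shows it), 29 x 10 mm, deck 5 mm thick: the lock's cross lugs come up through it only when the wing lies across the gauge, along its x. A hidden stop ends the turn about 4 degrees beyond that.
- lock: Loose black lock, 60 g. Origin on its axis under its flange (35 mm wide, 4 thick, resting on the deck), z up. Above it a wing 36 mm along its x, 12 along its y, from 4 to 32 mm up. Below a 7 mm shaft, 34 long, with cross lugs 24 mm along its x, 6 wide, 7 to 13 mm down, caught under the deck. Starts with its x turned 0.85 to 1.35 rad clockwise (from above) from the gauge's x. Blocks the slide.
- slide (a joint): How far the sprung slide and its handle are drawn out along the gauge's +y: 0 is home, 0.08 m the end. The spring pulls home with 3.6 N at 0, rising 1.8 N per 10 mm.
- bail_mid (a point): Middle of the cross bar of the handle, a D-shaped bail of steel wire 10 mm thick, 30 mm above the bench. At home the cross bar is 62 mm beyond the gauge's +y end face; inside the bail is a clear opening 82 mm wide (gauge x) and 57 mm long (gauge y), down to the bench. Moves with the slide.
- slide_mark (a point): Point of the slide that bears on the drag pointer (under the deck): when it has the same gauge y as pointer_tip it is touching the pointer. At gauge y = -30 mm when home.
- pointer (a joint): Position of the dark drag pointer along the gauge's +y, on the same zero as joint slide: the slide pushes it outward once slide reaches it, and it stays (by friction) where it was pushed when the slide goes back.
- pointer_tip (a point): Tip of the drag pointer, a dark steel blade 44 mm long (gauge x, from -34 to +10 mm) and 3 mm thick (gauge y), 10 mm above the deck. Its tip faces the gap of the target marker.
- fork (a joint): Position of the target marker along the gauge's +y, on the same zero as joints slide and pointer (pointer is centred in the gap when pointer = fork). Stiff; not to be moved.
- fork_mid (a point): Centre of the gap between the two prongs of the dark steel target marker on the deck's +x side; each prong 22 mm long (gauge x) and 4 mm thick, with 9 mm between them (gauge y).
- tray: White tray fixed on the bench, 170 x 140 x 30 mm outside (its x, y, z), walls and floor 5 mm. Origin at the centre of its underside.
- flask: Glass conical flask, 84 mm wide, 122 mm high; origin at the centre of its foot. Bystander.
- bottle: Amber bottle, 60 mm wide, 150 mm high; origin at the centre of its foot. Bystander.
- jar: White jar, 56 mm wide, 65 mm high; origin at the centre of its foot. Bystander.
Things that resemble listed ones, but are neither listed nor needed, are in the scene too. Of the things shaped like the lock, the black one is meant. Of the things that look like the tray, the smaller one is meant.

How it is judged:
On the way, in this order (a step that is already met when the one before it is completed fails the run):
1. the lock has been lifted out of the gauge (z of lock in the frame of gauge above 0.09 m), for 0.1 s.
2. the lock lies in the tray, let go (x of lock in the frame of tray between -0.08 and 0.08 m and y of lock in the frame of tray between -0.065 and 0.065 m and z of lock in the frame of tray between 0 and 0.045 m and contact force between the fingers and lock below 0.05 N and linear speed of lock below 0.05 m/s), for 0.2 s.
3. the slide is held with its mark within 3.5 mm of the middle of the target marker's gap for 0.7 s (y of slide_mark in the frame of fork_mid between -0.0035 and 0.0035 m), for 0.7 s.
At the end, for the whole second after the job is handed in: The lock lies at rest in the tray, the slide is home (within 4 mm), the drag pointer stands in the gap of the target marker (centres within 3.5 mm) and flask, bottle and jar are within 20 mm of where they stood (value of joint slide below 0.004 m and y of pointer_tip in the frame of fork_mid between -0.0035 and 0.0035 m and x of lock in the frame of tray between -0.08 and 0.08 m and y of lock in the frame of tray between -0.065 and 0.065 m and z of lock in the frame of tray between 0 and 0.045 m and linear speed of lock below 0.02 m/s and distance of each of flask, bottle, jar from where it was at the start of the episode below 0.02 m); the robot touches nothing.
It fails at once if the slide snaps back (faster than 0.25 m/s) (velocity of joint slide below -0.25 m/s).
It fails at once if the fingers push the drag pointer itself (contact force between the fingers and pointer_c1 above 1 N).
It fails at once if the target marker is shifted by more than 3 mm (distance of fork_mid from where it was at the start of the episode above 0.003 m).
It fails at once if a bystander is knocked (moved more than 30 mm) (distance of any of flask, bottle, jar from where it was at the start of the episode above 0.03 m).
It also fails if it takes over 72 s, if anything falls off the work surface, if the arm or the gripper's body presses on something with over 40 N, if the wrist force passes 120 N, or if a joint passes its speed limit or range.

### The arm

A 7-joint arm with a two-finger parallel gripper is mounted at the origin on the work surface. World frame = base frame: x ahead of the robot, y to its left, z up, the work surface at z = 0. Lengths are in m, angles in rad, forces in N, time in s.
With the tool pointing down it reaches from about 0.425 to 0.925 m from the base axis. Payload 6.8 kg.
Tool frame: the origin (TCP) lies at the very end of the fingers, on their centre line; the grasp point (between the pads) lies bot.grip_depth behind it (bot.grip_depth is the distance from the TCP to the grasp point, in m); z points along the fingers, y is the line along which they close (so a half turn about z gives the same grasp; the last joint's range is limited). The gripper opens to 85 mm and grips with 20 to 120 N. Pads are 22 mm wide; open, the fingers measure 114 mm over their backs; the gripper's body (76 mm by 85 mm) begins 54 mm behind the grasp point. The pads swing forward as they close: fully open they stand 13 mm farther back than shut.
Start: joints at [1.219, 0.477, 0.022, 1.555, -0.011, 1.109, -0.083], TCP at [0.163, -0.655, 0.231] pointing down, gripper open.
Joint ranges: [-2.96, 2.96], [-0.34, 2.1], [-1.41, 1.46], [0.24, 2.44], [-1.37, 4.51], [0.17, 1.92], [-2.96, 2.96]. Speed limits (rad/s): [2.39, 2.39, 3.14, 3.14, 3.14, 3.14, 3.14].

### API

Orientations are given as a unit quaternion [w, x, y, z].
In Python, from station import bot gives the robot as it stands.
- The arm moves only by the tool send_rows, never from a script. Its arguments are lists of equal length, an entry for each row: "slide": the shift along the tool's x, y, z in mm, a list of three; "roll": the turn about the tool's z in degrees; "claw": the opening, from 0 (shut) to 1 (fully open). A call has exactly 8 rows; each row is the pose to reach, as a shift and turn from the pose commanded when the call began, along the tool's axes at that moment; what a row does not reach only later rows make up. A row lasts 1/12 s, in which the tool goes at most 41.7 mm and 7.16 degrees, less where a joint would pass 70% of its speed; a pose out of reach is approached as far as the arm can. A call with a gripper value outside its range is refused whole. The fingers move at their own pace and stop on an object; "force" is the grip in N (left out, the last holds). Time passes only in rows, so rows that repeat a pose let the fingers close, or fill a call up. It gives the time, the measured TCP pose, the force, the opening and the grip force at its end, in the units of the state.
- bot.get_obs(): the state, without advancing time (a new reading comes with each control period).
- bot.read_camera(name): name is "scene" or "top"; returns the picture (420x560x3 uint8, red, green, blue); there is no depth.
- bot.camera_model(name): a dict with "camera_matrix" (3x3 intrinsics, pixels), "camera_from_world" (4x4, takes a point from world to camera coordinates). Camera axes: x right, y down, z forward; pixel columns grow to the right and rows downward; lengths in m; the calibration is good to about 2 mm. A picture is of the moment at which its call begins. camera_model takes no time and is no camera call.
- bot.hand_in(): hands the job in; it is judged then, once.
The state is a dict: "t": time; "q": joint angles; "joint_vel": joint speeds; "joint_torque": joint torques, N m; "eef_pos": TCP position; "tool_rot": TCP orientation; "contact_force": force on the tool from outside, world axes, zero at the start; "torque": the same for the moment, N m; "gripper_width": opening from 0.0 (shut) to 1.0 (fully open); "grasp_force": force on a finger pad.
Only numpy, scipy, OpenCV 4.12 (cv2) and the standard library are available. Lean on these libraries where they do the work, as an engineer would, in place of code of your own. Each camera call takes 0.05 s, during which the arm holds its last target. There are 200 camera calls.

## Working session

There is one attempt and no reset: what is moved stays moved. The work goes in short steps, Python scripts to look and compute and a tool call to move; the robot and the scene stay as the last step left them, time stands still between calls to the robot, and variables do not carry over. Pictures are saved under pics/ and viewed, at most 10 in all, crops included, and the job is handed in when it is done.

Besides the shell and the picture viewer there is one more tool, called after "Emit:" as name([rows], argument=value, ...), one row to a line, values as JSON. send_rows: Moves the arm, as the interface text tells. Its arguments: {"type":"object","properties":{"slide":{"type":"array","items":{"type":"array","items":{"type":"number"}}},"roll":{"type":"array","items":{"type":"number"}},"claw":{"type":"array","items":{"type":"number"}},"force":{"type":"number"}},"required":["slide","roll","claw"]}

```bash
mkdir -p pics; ls; python3 - <<'E'
from station import bot
import cv2, numpy as np
for n in ("scene","top"):
    im=bot.read_camera(n); cv2.imwrite(f"pics/{n}0.png",cv2.resize(im[:,:,::-1],(784,588),interpolation=cv2.INTER_CUBIC)); np.save(f"pics/{n}0.npy",im)
    m=bot.camera_model(n); print(n,np.round(m["camera_matrix"],2).tolist(),np.round(m["camera_from_world"],4).tolist())
o=bot.get_obs(); print({k:np.round(v,4).tolist() for k,v in o.items()}, bot.grip_depth)
E
```

```text
pics
scene [[507.74, 0.0, 279.0], [0.0, 507.74, 203.46], [0.0, 0.0, 1.0]] [[0.3402, 0.9403, 0.007, -0.1155], [0.6506, -0.2299, -0.7238, -0.334], [-0.679, 0.2508, -0.69, 1.8675], [0.0, 0.0, 0.0, 1.0]]
top [[398.85, 0.0, 281.31], [0.0, 398.85, 213.19], [0.0, 0.0, 1.0]] [[-0.0042, -0.9998, 0.0213, -0.1014], [-0.983, 0.0002, -0.1836, 0.592], [0.1835, -0.0217, -0.9828, 1.074], [0.0, 0.0, 0.0, 1.0]]
{'t': 0.1, 'q': [1.2189, 0.4777, 0.0223, 1.5563, -0.0115, 1.1093, -0.0831], 'joint_vel': [0.0009, -0.0027, 0.0016, -0.0009, 0.0003, -0.0007, -0.001], 'joint_torque': [0.0039, -59.7761, 1.6133, -28.1952, 0.0128, 0.0051, 0.0], 'eef_pos': [0.1628, -0.6545, 0.2304], 'tool_rot': [-0.0008, 0.9926, 0.1216, -0.0001], 'contact_force': [0.4333, 0.5029, 0.5055], 'torque': [-0.0283, -0.0023, 0.0058], 'grasp_force': 0.0, 'gripper_width': 1.0027} 0.0187
```

View pics/top0.png

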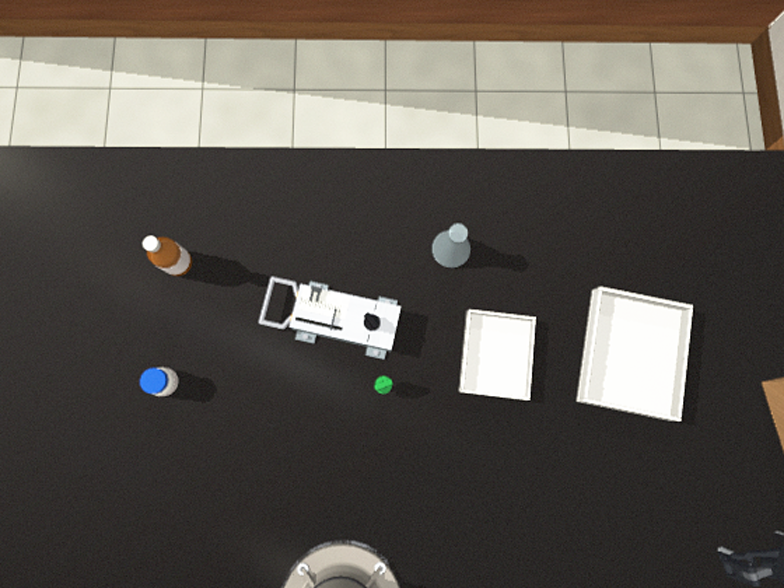

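View pics/scene0.png

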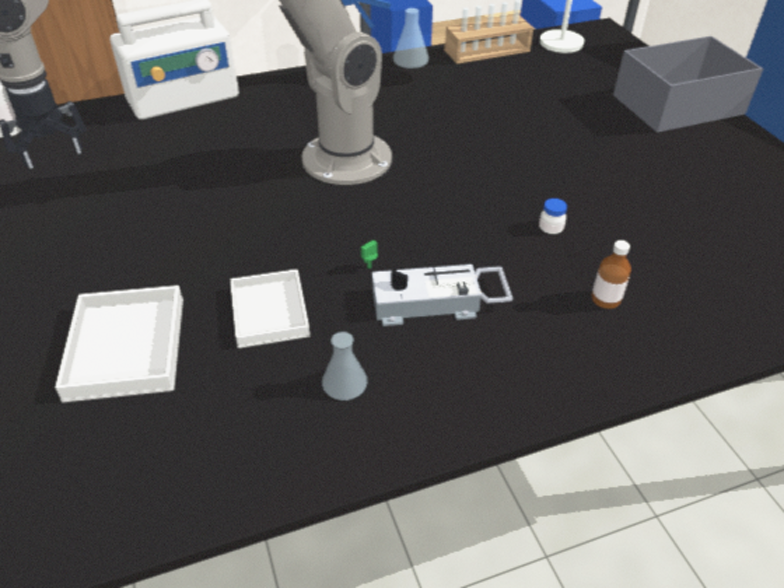

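Top view shows the gauge at about (345,317), with its handle to the left (260–295, 300) and the black lock at (372,321). There are two lock-like things: the black one seated on the deck at (372,321), and a green one standing loose at (383,384). The black one is meant. There are two trays: the smaller at (498,355), which is the one meant, and a larger at (636,354). I'll enlarge the gauge to confirm and measure it.

```bash
cat > h.py <<'E'
import numpy as np, cv2
from station import bot
def cam(n):
    m=bot.camera_model(n); return np.array(m["camera_matrix"]),np.array(m["camera_from_world"])
def plane(n,uv,z):
    K,T=cam(n); R=T[:3,:3]; c=-R.T@T[:3,3]
    uv=np.atleast_2d(np.asarray(uv,float)); d=(R.T@np.linalg.inv(K)@np.c_[uv,np.ones(len(uv))].T).T
    return c+d*((z-c[2])/d[:,2:3])
def proj(n,p):
    K,T=cam(n); p=np.atleast_2d(p); q=(K@(T[:3,:3]@p.T+T[:3,3:])).T
    return q[:,:2]/q[:,2:]
E
python3 - <<'E'
from h import *
for n in("scene","top"):
    K,T=cam(n); print(n,"campos",np.round(-T[:3,:3].T@T[:3,3],3))
t=np.load("pics/top0.npy"); s=np.load("pics/scene0.npy")
a=cv2.resize(t[190:265,180:300],(780,488),interpolation=cv2.INTER_CUBIC)   # 6.5x
cv2.imwrite("pics/c_top.png",a[:,:,::-1])
b=cv2.resize(s[165:240,255:375],(780,488),interpolation=cv2.INTER_CUBIC)
cv2.imwrite("pics/c_scene.png",b[:,:,::-1])
g=cv2.cvtColor(t,cv2.COLOR_RGB2GRAY)
for name,(u0,u1,v0,v1),th in(("tray",(320,390,215,295),110),("gauge",(205,295,190,265),150)):
    m=np.zeros_like(g); m[v0:v1,u0:u1]=(g[v0:v1,u0:u1]>th)*255
    m=cv2.morphologyEx(m,cv2.MORPH_OPEN,np.ones((5,5))) if name=="gauge" else m
    cs=max(cv2.findContours(m,0,1)[0],key=cv2.contourArea)
    z=0.03 if name=="tray" else .05
    w=plane("top",cv2.convexHull(cs)[:,0],z)
    r=cv2.minAreaRect((w[:,:2]*1000).astype(np.float32)); print(name,r,np.round(cv2.boxPoints(r)).tolist())
# lock dark blob on deck
m=np.zeros_like(g); m[218:240,255:277]=(g[218:240,255:277]<70)*255
cs=max(cv2.findContours(m,0,1)[0],key=cv2.contourArea); print("lockpix",cv2.minAreaRect(cs))
hsv=cv2.cvtColor(t,cv2.COLOR_RGB2HSV)
for nm,lo,hi,z in(("green",(40,100,50),(85,255,255),.03),("blue cap",(100,150,80),(125,255,255),.065)):
    mm=cv2.inRange(hsv,lo,hi); mm[:240]=0; M=cv2.moments(mm,True); c=(M["m10"]/M["m00"],M["m01"]/M["m00"]); print(nm,c,plane("top",c,z))
print("flask foot~",plane("top",[(322,178)],.0),"bottle",plane("top",[(109,172)],.15))
E
```

```text
scene campos [ 1.525 -0.437  1.048]
top campos [ 0.384 -0.078  1.166]
tray ((482.7730712890625, -314.0824890136719), (144.5493621826172, 172.95184326171875), 83.03901672363281) [[388.0, -375.0], [560.0, -396.0], [577.0, -253.0], [406.0, -232.0]]
gauge ((561.2821044921875, -1.922515869140625), (215.6356201171875, 100.41116333007812), 77.33993530273438) [[489.0, -96.0], [587.0, -118.0], [634.0, 92.0], [536.0, 114.0]]
lockpix ((265.0, 229.5), (11.0, 10.0), 90.0)
green (273.2937062937063, 274.35664335664336) [[ 0.42136258 -0.07994215  0.03      ]]
blue cap (109.02456140350877, 271.5473684210526) [[0.42932882 0.3652414  0.065     ]]
flask foot~ [[ 0.71076936 -0.22780265  0.        ]] bottle [[0.68409252 0.35028688 0.15      ]]
```

View pics/c_top.png

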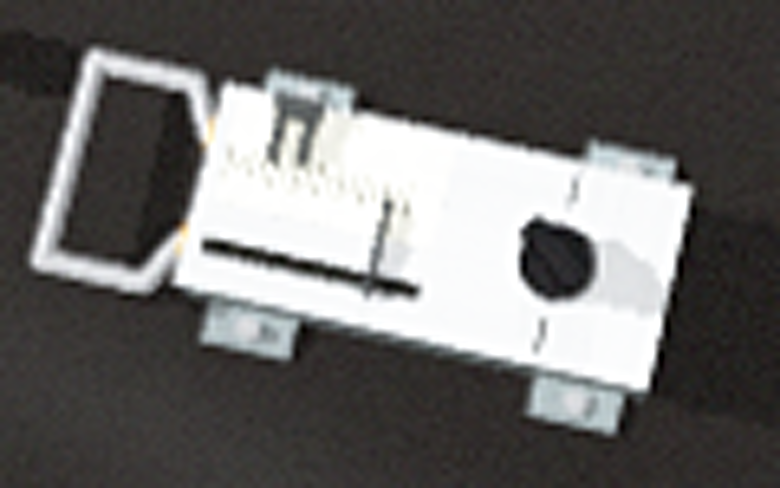

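View pics/c_scene.png

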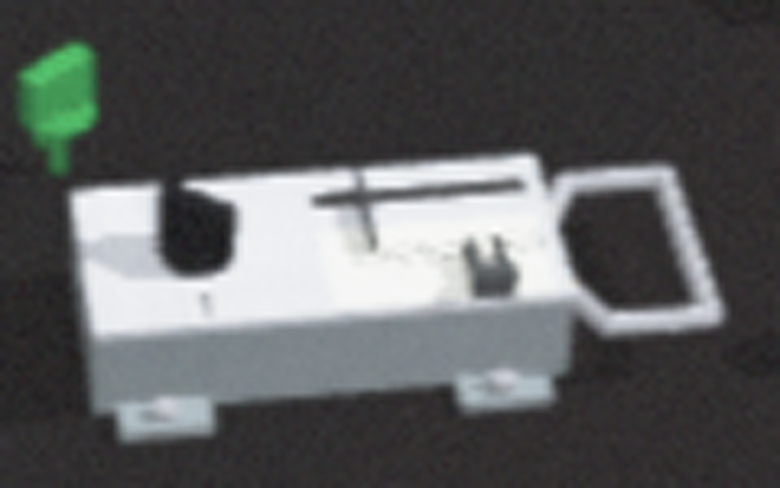

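The crops confirm the black lock on the deck between its engraved marks (top crop (557,262)). The pointer blade is at crop (380,245) and the fork prongs at (278,130) and (308,135). The green lock-shape stands off the gauge. Next I'll measure the deck frame and the wing angle, with the dark tones stretched.

```bash
python3 - <<'E'
from h import *
f=lambda p:np.array(p)/6.5+np.array([180,190])-.5*(1-1/6.5)
c=plane("top",f([(222,80),(692,185),(645,390),(178,290)]),.05)
print("deck corners",np.round(c*1000,1).tolist()); e=lambda a,b:np.linalg.norm(c[a]-c[b])*1000
print("sides",e(0,1),e(3,2),e(0,3),e(1,2))
yd=(c[0]-c[1])+(c[3]-c[2]); yaw=np.arctan2(-yd[0],yd[1]); print("gauge yaw deg",np.degrees(yaw))
ctr=c.mean(0); Y=np.array([-np.sin(yaw),np.cos(yaw),0]); X=np.array([np.cos(yaw),np.sin(yaw),0])
org=ctr+.045*Y; org[2]=0; print("org",org,"seat",org-.1*Y, "engraved mid",plane("top",f([(557,262)]),.05))
L=plane("top",f([(575,190),(540,335)]),.05); print("eng line angle",np.degrees(np.arctan2(*(L[0]-L[1])[[1,0]])), np.linalg.norm(L[0]-L[1]))
# bail crossbar corners, z=.03
b=plane("top",f([(92,60),(45,258)]),.03); print("bail",b, "mid",b.mean(0),"exp",org+.122*Y)
for nm,p,z in(("fork",[(278,130),(308,135)],.06),("ptr",[(387,205),(372,290)],.06)):
    w=plane("top",f(p),z)-org; print(nm,np.round(1000*np.c_[w@X,w@Y],1).tolist())
# lock wing
t=np.load("pics/top0.npy"); s=np.load("pics/scene0.npy")
big=[cv2.resize(np.clip((i.astype(float)-10)*4,0,255).astype(np.uint8),(390,390),interpolation=cv2.INTER_CUBIC) for i in(t[215:245,250:280],s[190:220,272:302])]
cv2.imwrite("pics/lock.png",np.hstack(big)[:,:,::-1])
E
```

```text
deck corners [[625.8, 89.9, 50.0], [578.9, -116.2, 50.0], [489.3, -95.4, 50.0], [533.0, 106.3, 50.0]]
sides 211.33534295985837 206.37997666474328 94.26901447012436 92.00653106572345
gauge yaw deg -12.520407040418782
org [0.56647749 0.04007557 0.        ] seat [ 0.54479876 -0.05754632  0.        ] engraved mid [[ 0.54497424 -0.05732525  0.05      ]]
eng line angle -13.27533533782259 0.06530245404797148
bail [[0.63921255 0.15100886 0.03      ]
 [0.54989063 0.16840789 0.03      ]] mid [0.59455159 0.15970838 0.03      ] exp [0.59292555 0.15917427 0.        ]
fork [[29.0, 30.5], [29.7, 17.3]]
ptr [[7.2, -23.2], [-30.2, -25.5]]
```

View pics/lock.png

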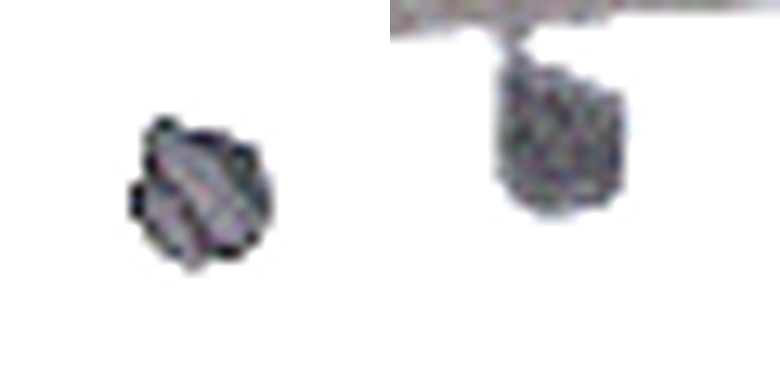

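```bash
python3 - <<'E'
from h import *
t=np.load("pics/top0.npy"); s=np.load("pics/scene0.npy")
for i,(v,u) in((t,(222,258)),(s,(193,279))):
    print(u,v); print(cv2.cvtColor(i,cv2.COLOR_RGB2GRAY)[v:v+16,u:u+16])
c=np.array([.545,-.0574,0])
for a in(40,-62,-75,-88):
    d=np.array([np.cos(np.radians(a)),np.sin(np.radians(a)),0])*.018
    for n in("top","scene"): print(a,n,np.round(proj(n,[c+d+[0,0,.082],c-d+[0,0,.082],c+[0,0,.05]]),1).tolist())
E
```

```text
258 222
[[251 252 253 255 247 250 255 255 253 241 253 252 250 249 250 251]
 [252 254 255 243 133 167 254 253 252 255 255 252 251 250 251 251]
 [252 255 240  64  22  40  92 143 154 221 254 255 252 251 252 250]
 [254 255  81  33  41  37  28  20  28  44 113 214 249 255 252 252]
 [255 255 104  36  40  42  41  35  28  31  22  41 156 254 251 248]
 [255 255 141  18  41  45  41  45  42  29  34  27  72 180 228 222]
 [255 254  77  29  31  48  43  39  46  35  28  32  55 149 233 224]
 [255 230  22  36  30  29  47  46  43  43  30  30  40 120 234 222]
 [255 232  20  41  41  40  35  50  45  39  45  30  32 113 235 221]
 [254 241  23  40  43  40  26  42  42  47  37  40  35 123 233 223]
 [255 255  86  28  39  46  38  28  46  47  43  39  56 145 232 225]
 [253 255 202  51  34  46  43  28  35  42  41  27  89 199 228 226]
 [252 255 254 176  51  30  44  34  31  17  35  80 158 228 225 227]
 [252 252 253 255 180 119  47  53  73  72 112 178 226 228 223 228]
 [252 252 250 253 255 234 184 183 204 199 222 239 235 238 238 237]
 [252 252 248 250 250 253 255 255 255 254 253 253 252 252 253 253]]
279 193
[[117  59  
[... 823 characters left out ...]
 37  37  42  81 165 224 238 239 239]
 [192 163 114  72  55  51  56  66  79 101 150 214 236 238 238 239]
 [209 206 185 151 129 128 134 151 172 217 234 237 240 239 239 239]
 [235 236 235 232 233 234 235 235 235 237 238 238 238 239 238 238]]
40 top [[260.9, 223.3], [269.3, 233.2], [265.3, 229.9]]
40 scene [[290.5, 196.6], [279.3, 192.1], [284.7, 202.6]]
-62 top [[270.9, 225.2], [259.3, 231.3], [265.3, 229.9]]
-62 scene [[280.6, 197.6], [289.1, 191.2], [284.7, 202.6]]
-75 top [[271.4, 226.5], [258.7, 229.9], [265.3, 229.9]]
-75 scene [[279.6, 196.8], [290.1, 191.9], [284.7, 202.6]]
-88 top [[271.6, 228.0], [258.5, 228.4], [265.3, 229.9]]
-88 scene [[278.9, 195.9], [290.8, 192.8], [284.7, 202.6]]
```

The pixels show the wing band running from (262,224) to (269,233) in the top view, and falling to the right in the scene view. Both views put the wing at about +41° in world, with the gauge's x at −12.5°. That doesn't match the stated clockwise offset, so I'll check the direction by feel when turning. Moving above the lock now.

Emit:
send_rows([
  [29,-27.5,0],
  [58,-55,0],
  [87,-82,0],
  [116,-110,0],
  [145,-137,0],
  [174,-165,0],
  [203,-192,0],
  [232,-220,0],
], roll=[0,0,0,0,0,0,0,0], claw=[1,1,1,1,1,1,1,1], force=40)

```text
t: 0.77
eef_pos: [0.3354, -0.3837, 0.2311]
tool_rot: [-0.0, 0.993, 0.121, -0.0]
contact_force: [0.7, -0.1, 0.1]
gripper_width: 0.998
grasp_force: 0.0
```

Emit:
send_rows([
  [29,-27.5,0],
  [58,-55,0],
  [87,-82,0],
  [116,-110,0],
  [145,-137,0],
  [174,-165,0],
  [203,-192,0],
  [232,-220,0],
], roll=[0,0,0,0,0,0,0,0], claw=[1,1,1,1,1,1,1,1])

```text
t: 1.43
eef_pos: [0.5075, -0.1144, 0.2312]
tool_rot: [0.0, 0.993, 0.121, -0.0]
contact_force: [0.1, -0.5, -0.1]
gripper_width: 0.997
grasp_force: 0.0
```

Emit:
send_rows([
  [25,-23,0],
  [50.5,-47,0],
  [50.5,-47,0],
  [50.5,-47,0],
  [50.5,-47,0],
  [50.5,-47,0],
  [50.5,-47,0],
  [50.5,-47,0],
], roll=[-5,-10,-15,-20,-25,-27,-27,-27], claw=[1,1,1,1,1,1,1,1])

```text
t: 2.1
eef_pos: [0.5444, -0.0584, 0.231]
tool_rot: [-0.0, 0.937, 0.349, -0.0]
contact_force: [-0.4, -0.2, 0.1]
gripper_width: 1.002
grasp_force: 0.0
```

Emit:
send_rows([
  [0,0,25],
  [0,0,50],
  [0,0,75],
  [0,0,100],
  [0,0,125],
  [0,0,145],
  [0,0,160],
  [0,0,160],
], roll=[0,0,0,0,0,0,0,0], claw=[1,1,1,1,1,1,1,1])

```text
t: 2.77
eef_pos: [0.5423, -0.0583, 0.0682]
tool_rot: [-0.001, 0.937, 0.349, -0.003]
contact_force: [-0.6, 0.1, -0.1]
gripper_width: 1.001
grasp_force: 0.0
```

Emit:
send_rows([
  [0,0,4],
  [0,0,8],
  [0,0,12],
  [0,0,12],
  [0,0,12],
  [0,0,12],
  [0,0,12],
  [0,0,12],
], roll=[0,0,0,0,0,0,0,0], claw=[1,1,0.6,0.4,0.2,0.0,0.0,0.0])

```text
t: 3.43
eef_pos: [0.545, -0.0583, 0.0596]
tool_rot: [0.0, 0.937, 0.35, 0.0]
contact_force: [3.1, -4.5, 4.0]
gripper_width: 0.146
grasp_force: 3.9
```

```bash
python3 - <<'E'
from h import *
o=bot.get_obs(); print({k:np.round(v,3).tolist() for k,v in o.items()})
s=bot.read_camera("scene"); t=bot.read_camera("top")
cv2.imwrite("pics/g1.png",np.hstack([cv2.resize(i,(390,390),interpolation=cv2.INTER_CUBIC) for i in(t[180:270,215:305],s[150:240,250:340])])[:,:,::-1])
E
```

```text
{'t': 3.433, 'q': [0.282, 0.524, -0.367, 1.974, 0.286, 0.692, -1.117], 'joint_vel': [0.0, -0.003, 0.014, -0.011, 0.004, -0.011, 0.001], 'joint_torque': [0.081, -52.313, -3.951, -19.233, -0.271, 0.12, -0.006], 'eef_pos': [0.545, -0.058, 0.06], 'tool_rot': [0.0, 0.937, 0.35, 0.0], 'contact_force': [3.14, -4.457, 3.978], 'torque': [-1.346, -0.942, 0.057], 'grasp_force': 3.878, 'gripper_width': 0.146}
```

Emit:
send_rows([
  [0,0,0],
  [0,0,0],
  [0,0,0],
  [0,0,0],
  [0,0,0],
  [0,0,0],
  [0,0,0],
  [0,0,0],
], roll=[0,0,0,-2,-4,-6,-8,-8], claw=[0,0,0,0,0,0,0,0], force=40)

```text
t: 4.2
eef_pos: [0.5453, -0.0578, 0.0597]
tool_rot: [-0.0, 0.91, 0.415, 0.001]
contact_force: [1.1, 0.6, 4.5]
gripper_width: 0.127
grasp_force: 42.5
```

```bash
python3 - <<'E'
from h import *
o=bot.get_obs(); print({k:np.round(v,3).tolist() for k,v in o.items() if k in("q","torque","contact_force","tool_rot","gripper_width","grasp_force")})
E
```

```text
{'q': [0.309, 0.53, -0.402, 1.972, 0.312, 0.698, -0.999], 'tool_rot': [-0.0, 0.91, 0.415, 0.001], 'contact_force': [1.08, 0.565, 4.489], 'torque': [0.126, -0.132, 0.015], 'grasp_force': 42.498, 'gripper_width': 0.127}
```

View pics/g1.png

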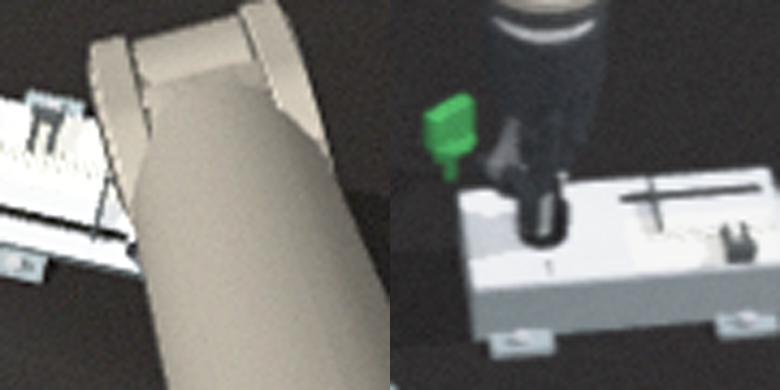

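The g1 picture shows the fingers on the black lock in the scene half at (545,220); the 12 mm width confirms the grip. Turning anticlockwise is free, so I'll keep going.

Emit:
send_rows([
  [0,0,0],
  [0,0,0],
  [0,0,0],
  [0,0,0],
  [0,0,0],
  [0,0,0],
  [0,0,0],
  [0,0,0],
], roll=[-4,-8,-12,-16,-20,-24,-28,-30], claw=[0,0,0,0,0,0,0,0])

```text
t: 4.87
eef_pos: [0.545, -0.0575, 0.0597]
tool_rot: [-0.0, 0.771, 0.637, 0.0]
contact_force: [-0.7, 1.4, 7.0]
gripper_width: 0.131
grasp_force: 42.8
```

```bash
cat > st.py <<'E'
from h import *
o=bot.get_obs(); print({k:np.round(o[k],3).tolist() for k in("t","q","torque","contact_force","eef_pos","gripper_width","grasp_force")},"toolx",np.degrees(2*np.arctan2(o["tool_rot"][2],o["tool_rot"][1])))
E
python3 st.py
```

```text
{'t': 4.867, 'q': [0.407, 0.554, -0.531, 1.966, 0.411, 0.727, -0.56], 'torque': [0.332, 0.11, -0.148], 'contact_force': [-0.728, 1.407, 7.037], 'eef_pos': [0.545, -0.058, 0.06], 'gripper_width': 0.131, 'grasp_force': 42.766} toolx 79.12329612480144
```

Emit:
send_rows([
  [0,0,0],
  [0,0,0],
  [0,0,0],
  [0,0,0],
  [0,0,0],
  [0,0,0],
  [0,0,0],
  [0,0,0],
], roll=[-4,-8,-12,-16,-20,-24,-28,-30], claw=[0,0,0,0,0,0,0,0])

```text
t: 5.53
eef_pos: [0.5447, -0.0575, 0.0597]
tool_rot: [-0.0, 0.58, 0.815, 0.0]
contact_force: [-0.6, 0.8, 7.0]
gripper_width: 0.126
grasp_force: 42.9
```

```bash
python3 st.py; python3 - <<'E'
from h import *
s=bot.read_camera("scene")
cv2.imwrite("pics/g2.png",cv2.resize(s[160:235,250:350],(600,450),interpolation=cv2.INTER_CUBIC)[:,:,::-1])
E
```

```text
{'t': 5.533, 'q': [0.501, 0.586, -0.655, 1.96, 0.508, 0.764, -0.117], 'torque': [0.203, 0.305, -0.079], 'contact_force': [-0.585, 0.786, 6.998], 'eef_pos': [0.545, -0.057, 0.06], 'gripper_width': 0.126, 'grasp_force': 42.924} toolx 109.12644332743338
```

View pics/g2.png

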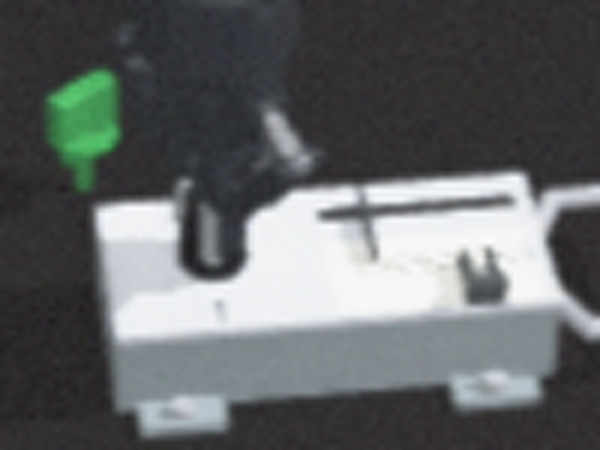

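Scene crop: the fingers hold the lock at (212,240), pointer and fork are clear, and the turn is still free. Carrying on.

Emit:
send_rows([
  [0,0,0],
  [0,0,0],
  [0,0,0],
  [0,0,0],
  [0,0,0],
  [0,0,0],
  [0,0,0],
  [0,0,0],
], roll=[-5,-10,-15,-20,-25,-30,-35,-38], claw=[0,0,0,0,0,0,0,0])

```text
t: 6.25
eef_pos: [0.5444, -0.0576, 0.0597]
tool_rot: [-0.0, 0.283, 0.959, 0.0]
contact_force: [-1.4, -0.0, 7.4]
gripper_width: 0.131
grasp_force: 43.1
```

```bash
python3 st.py
```

```text
{'t': 6.25, 'q': [0.61, 0.638, -0.808, 1.953, 0.628, 0.821, 0.449], 'torque': [0.142, 0.433, -0.025], 'contact_force': [-1.372, -0.043, 7.431], 'eef_pos': [0.544, -0.058, 0.06], 'gripper_width': 0.131, 'grasp_force': 43.056} toolx 147.17784186463018
```

Emit:
send_rows([
  [0,0,0],
  [0,0,0],
  [0,0,0],
  [0,0,0],
  [0,0,0],
  [0,0,0],
  [0,0,0],
  [0,0,0],
], roll=[-3,-6,-9,-12,-14,-16,-17,-17], claw=[0,0,0,0,0,0,0,0])

```text
t: 6.92
eef_pos: [0.5445, -0.0577, 0.0597]
tool_rot: [-0.0, 0.139, 0.99, 0.0]
contact_force: [-1.8, 1.4, 7.3]
gripper_width: 0.128
grasp_force: 42.9
```

```bash
python3 st.py
```

```text
{'t': 6.917, 'q': [0.654, 0.665, -0.872, 1.951, 0.68, 0.85, 0.702], 'torque': [0.034, 0.399, -0.026], 'contact_force': [-1.776, 1.43, 7.275], 'eef_pos': [0.544, -0.058, 0.06], 'gripper_width': 0.128, 'grasp_force': 42.946} toolx 163.9808818977676
```

Emit:
send_rows([
  [0,0,0],
  [0,0,0],
  [0,0,0],
  [0,0,0],
  [0,0,0],
  [0,0,0],
  [0,0,0],
  [0,0,0],
], roll=[-1,-2,-3,-4,-5,-6,-7,-7], claw=[0,0,0,0,0,0,0,0])

```text
t: 7.58
eef_pos: [0.5445, -0.0577, 0.0597]
tool_rot: [-0.0, 0.079, 0.997, 0.0]
contact_force: [-1.3, 0.4, 8.3]
gripper_width: 0.13
grasp_force: 42.9
```

```bash
python3 st.py
```

```text
{'t': 7.583, 'q': [0.671, 0.677, -0.899, 1.95, 0.701, 0.863, 0.807], 'torque': [0.099, 0.306, -0.023], 'contact_force': [-1.266, 0.386, 8.344], 'eef_pos': [0.545, -0.058, 0.06], 'gripper_width': 0.13, 'grasp_force': 42.939} toolx 170.96886710115155
```

Emit:
send_rows([
  [0,0,0],
  [0,0,0],
  [0,0,0],
  [0,0,0],
  [0,0,0],
  [0,0,0],
  [0,0,0],
  [0,0,0],
], roll=[-0.5,-1,-1.5,-2,-2.5,-3,-3,-3], claw=[0,0,0,0,0,0,0,0])

```text
t: 8.25
eef_pos: [0.5444, -0.0572, 0.0597]
tool_rot: [-0.0, 0.053, 0.999, 0.0]
contact_force: [-1.8, 1.6, 7.7]
gripper_width: 0.131
grasp_force: 42.9
```

```bash
python3 st.py
```

```text
{'t': 8.25, 'q': [0.678, 0.682, -0.91, 1.949, 0.709, 0.868, 0.852], 'torque': [0.367, 0.429, -0.11], 'contact_force': [-1.815, 1.636, 7.716], 'eef_pos': [0.544, -0.057, 0.06], 'gripper_width': 0.131, 'grasp_force': 42.936} toolx 173.93293099186272
```

Emit:
send_rows([
  [0,0,0],
  [0,0,0],
  [0,0,0],
  [0,0,0],
  [0,0,0],
  [0,0,0],
  [0,0,0],
  [0,0,0],
], roll=[-0.5,-1,-1.5,-2,-2.5,-3,-3,-3], claw=[0,0,0,0,0,0,0,0])

```text
t: 8.92
eef_pos: [0.5443, -0.0567, 0.0597]
tool_rot: [-0.0, 0.027, 1.0, 0.001]
contact_force: [-2.2, 2.3, 7.5]
gripper_width: 0.128
grasp_force: 43.0
```

```bash
python3 st.py;python3 st.py
```

```text
{'t': 8.917, 'q': [0.685, 0.687, -0.921, 1.949, 0.717, 0.873, 0.897], 'torque': [0.575, 0.495, -0.093], 'contact_force': [-2.191, 2.324, 7.461], 'eef_pos': [0.544, -0.057, 0.06], 'gripper_width': 0.128, 'grasp_force': 42.973} toolx 176.95190679278747
{'t': 8.917, 'q': [0.685, 0.687, -0.921, 1.949, 0.717, 0.873, 0.897], 'torque': [0.575, 0.495, -0.093], 'contact_force': [-2.191, 2.324, 7.461], 'eef_pos': [0.544, -0.057, 0.06], 'gripper_width': 0.128, 'grasp_force': 42.973} toolx 176.95190679278747
```

Emit:
send_rows([
  [0,0,0],
  [0,0,0],
  [0,0,0],
  [0,0,0],
  [0,0,0],
  [0,0,0],
  [0,0,0],
  [0,0,0],
], roll=[-0.5,-1,-1.5,-2,-2.5,-3,-3,-3], claw=[0,0,0,0,0,0,0,0])

```text
t: 9.58
eef_pos: [0.5442, -0.0562, 0.0597]
tool_rot: [-0.0, 0.0, 1.0, 0.001]
contact_force: [-2.7, 3.6, 6.1]
gripper_width: 0.131
grasp_force: 43.0
```

```bash
python3 st.py
```

```text
{'t': 9.583, 'q': [0.692, 0.692, -0.933, 1.949, 0.726, 0.879, 0.943], 'torque': [0.857, 0.595, -0.131], 'contact_force': [-2.697, 3.556, 6.148], 'eef_pos': [0.544, -0.056, 0.06], 'gripper_width': 0.131, 'grasp_force': 42.997} toolx 179.96554897959595
```

The lateral force and the sideways shift, starting from about 172°, show that the lock has met its stop. I'll back off 12° to align with the slot, then lift gently.

Emit:
send_rows([
  [0,0,0],
  [0,0,0],
  [0,0,0],
  [0,0,0],
  [0,0,-1],
  [0,0,-2],
  [0,0,-4],
  [0,0,-6],
], roll=[4,8,12,12,12,12,12,12], claw=[0,0,0,0,0,0,0,0], force=60)

```text
t: 10.25
eef_pos: [0.5431, -0.0581, 0.0631]
tool_rot: [-0.001, 0.104, 0.995, 0.001]
contact_force: [7.6, 4.2, -36.3]
gripper_width: 0.126
grasp_force: 58.2
```

```bash
python3 st.py
```

```text
{'t': 10.25, 'q': [0.67, 0.667, -0.893, 1.95, 0.683, 0.863, 0.77], 'torque': [0.995, -2.348, -0.043], 'contact_force': [7.604, 4.222, -36.259], 'eef_pos': [0.543, -0.058, 0.063], 'gripper_width': 0.126, 'grasp_force': 58.211} toolx 168.02936872289337
```

Emit:
send_rows([
  [0,0,-1],
  [0,0,-2],
  [0,0,-3],
  [0,0,-4],
  [0,0,-5],
  [0,0,-6],
  [0,0,-7],
  [0,0,-8],
], roll=[0,0,0,0,0,0,0,0], claw=[0,0,0,0,0,0,0,0])

```text
t: 10.92
eef_pos: [0.5385, -0.0577, 0.0672]
tool_rot: [-0.006, 0.104, 0.995, 0.001]
contact_force: [5.1, 6.9, -44.2]
gripper_width: 0.119
grasp_force: 59.6
```

```bash
python3 st.py
```

```text
{'t': 10.917, 'q': [0.677, 0.66, -0.9, 1.951, 0.669, 0.874, 0.78], 'torque': [2.09, -1.755, -0.1], 'contact_force': [5.133, 6.91, -44.17], 'eef_pos': [0.539, -0.058, 0.067], 'gripper_width': 0.119, 'grasp_force': 59.595} toolx 168.04469223720645
```

The lugs are caught. The moment over force puts the contact about 15 mm to the gauge's −x side, so the lock sits too far to −x in its slot. I'll lower it, shift it +x and try again.

Emit:
send_rows([
  [0,0,3],
  [0,0,6],
  [0,0,9],
  [0,0,11],
  [0,0,11],
  [-1.5,0,11],
  [-3,0,11],
  [-3,0,11],
], roll=[0,0,0,0,0,0,0,0], claw=[0,0,0,0,0,0,0,0])

```text
t: 11.58
eef_pos: [0.5466, -0.0588, 0.0632]
tool_rot: [-0.001, 0.105, 0.994, -0.001]
contact_force: [-6.4, 1.0, 8.8]
gripper_width: 0.124
grasp_force: 66.1
```

```bash
python3 st.py; python3 - <<'E'
from h import *
s=bot.read_camera("scene")
cv2.imwrite("pics/g3.png",cv2.resize(s[165:225,260:340],(800,600),interpolation=cv2.INTER_CUBIC)[:,:,::-1])
E
```

```text
{'t': 11.583, 'q': [0.665, 0.67, -0.89, 1.942, 0.686, 0.868, 0.768], 'torque': [0.35, 1.761, 0.001], 'contact_force': [-6.419, 1.001, 8.835], 'eef_pos': [0.547, -0.059, 0.063], 'gripper_width': 0.124, 'grasp_force': 66.133} toolx 167.96636662147637
```

View pics/g3.png

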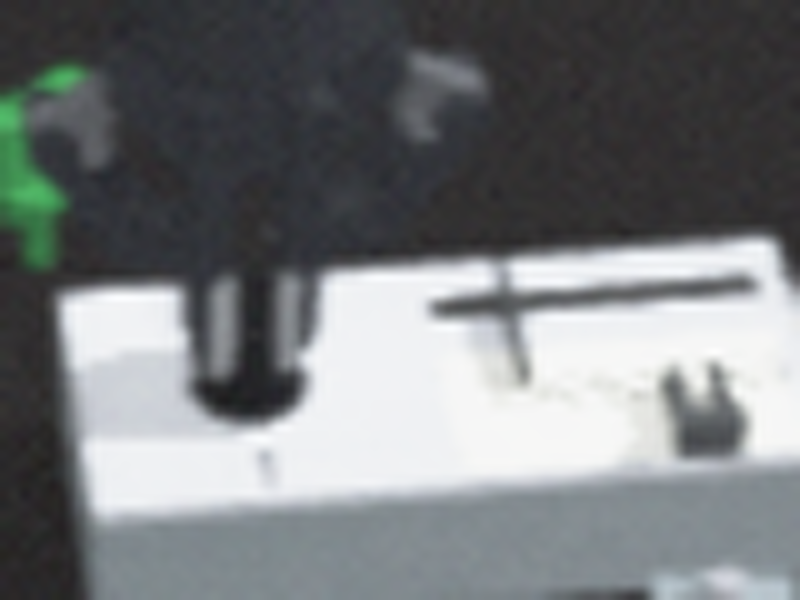

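The picture shows the wing between the fingers at (250,330), the flange flat on the deck with its bottom rim at (247,421), and the near engraved mark at (268,470). I'll measure the flange centre against the engraved line and the deck edges in this same view.

```bash
python3 - <<'E'
from h import *
s=bot.read_camera("scene"); np.save("pics/s3.npy",s)
g=cv2.cvtColor(s,cv2.COLOR_RGB2GRAY).astype(float)
print(g[200:216,276:294].astype(int))
yaw=np.radians(-12.5); Y=np.array([-np.sin(yaw),np.cos(yaw),0]); X=np.array([np.cos(yaw),np.sin(yaw),0]); org=np.array([.5665,.0401,0])
G=lambda uv,z:np.round(1000*np.c_[(plane("scene",uv,z)-org)@X,(plane("scene",uv,z)-org)@Y],1).tolist()
# mark centroid
w=np.clip(225-g[209:214,284:290],0,None); vv,uu=np.mgrid[209:214,284:290]; mk=[(w*uu).sum()/w.sum(),(w*vv).sum()/w.sum()]
print("mark",mk,G([mk],.05))
# deck corners in scene crop g3 (10x): near-left (97,515), far-left(57,290)
f=lambda p:np.array(p,float)/10+[260,165]-.45
print("corners left near/far",G(f([(97,518),(57,288)]),.05),"flange c",G(f([(247.5,380)]),.05))
E
```

```text
[[217 210 173 110  84 128 136  89  42  36  44  87 138 171 219 239 242 242]
 [208 204 181 121  86 124 130  87  44  37  48  83 127 141 204 238 242 241]
 [209 205 179 118  78 103 102  61  38  37  36  56  69  79 147 224 242 242]
 [211 203 163  90  52  55  51  37  37  32  33  44  46  62 140 222 241 242]
 [207 204 172 107  53  44  41  33  34  32  37  39  46  79 171 232 242 242]
 [209 207 199 161  96  54  39  37  36  38  40  45  66 124 215 239 242 242]
 [208 207 207 198 162 109  83  71  65  64  70 104 148 216 238 241 241 241]
 [209 209 206 207 203 197 178 155 148 151 161 214 236 241 242 242 242 241]
 [217 215 212 215 215 213 211 213 228 238 239 240 240 241 241 241 241 241]
 [239 239 238 239 239 239 238 238 240 240 239 240 241 240 241 240 241 241]
 [241 240 240 240 241 240 240 240 240 225 195 225 240 240 240 241 240 241]
 [241 241 240 240 240 240 240 238 239 231 201 222 240 241 241 241 241 241]
 [241 241 240 240 240 241 239 239 240 238 216 219 239 241 241 240 241 241]
 [241 241 240 239 240 240 240 239 239 239 225 224 238 240 239 240 239 239]
 [239 239 238 237 238 238 237 236 236 237 234 230 229 226 223 222 218 213]
 [230 225 221 219 213 210 208 198 194 191 193 189 189 185 180 175 173 167]]
mark [np.float64(286.13698630136986), np.float64(210.82191780821918)] [[33.8, -100.4]]
corners left near/far [[49.8, -150.0], [-45.4, -150.7]] flange c [[-0.2, -101.0]]
```

The gauge frame checks out in this view: mark at y = −100.4 and corners at ±45/−150. The lock's centre is now about (0.3, −101), so it should clear the slot. Nudging +y slightly and lifting gently.

Emit:
send_rows([
  [0,0.4,-1],
  [0,0.8,-2],
  [0,0.8,-3],
  [0,0.8,-4],
  [0,0.8,-5],
  [0,0.8,-6],
  [0,0.8,-7],
  [0,0.8,-8],
], roll=[0,0,0,0,0,0,0,0], claw=[0,0,0,0,0,0,0,0])

```text
t: 12.35
eef_pos: [0.546, -0.0584, 0.0695]
tool_rot: [-0.002, 0.105, 0.994, -0.0]
contact_force: [-5.2, 0.5, -4.8]
gripper_width: 0.124
grasp_force: 64.2
```

```bash
python3 st.py
```

```text
{'t': 12.35, 'q': [0.671, 0.662, -0.898, 1.939, 0.675, 0.878, 0.777], 'torque': [0.331, 1.443, -0.02], 'contact_force': [-5.246, 0.486, -4.845], 'eef_pos': [0.546, -0.058, 0.07], 'gripper_width': 0.124, 'grasp_force': 64.198} toolx 167.96070671272523
```

Emit:
send_rows([
  [0.5,0,0],
  [1,0,0],
  [1,0,-2],
  [1,0,-4],
  [1,0,-6],
  [1,0,-8],
  [1,0,-10],
  [1,0,-12],
], roll=[0,0,0,0,0,0,0,0], claw=[0,0,0,0,0,0,0,0])

```text
t: 13.02
eef_pos: [0.5479, -0.0579, 0.0832]
tool_rot: [0.001, 0.105, 0.994, 0.0]
contact_force: [-0.9, -0.2, -1.4]
gripper_width: 0.127
grasp_force: 64.7
```

```bash
python3 st.py
```

```text
{'t': 13.017, 'q': [0.683, 0.644, -0.915, 1.932, 0.657, 0.894, 0.791], 'torque': [0.003, 0.047, -0.011], 'contact_force': [-0.861, -0.17, -1.354], 'eef_pos': [0.548, -0.058, 0.083], 'gripper_width': 0.127, 'grasp_force': 64.706} toolx 167.95782539320632
```

Free. Lifting clear and carrying the lock to the small tray.

Emit:
send_rows([
  [0,0,-10],
  [0,0,-25],
  [0,0,-42],
  [0,0,-60],
  [0,0,-78],
  [0,0,-90],
  [0,0,-100],
  [0,0,-100],
], roll=[0,0,0,0,0,0,0,0], claw=[0,0,0,0,0,0,0,0])

```text
t: 13.68
eef_pos: [0.5481, -0.0577, 0.1849]
tool_rot: [0.002, 0.105, 0.994, -0.0]
contact_force: [1.1, 0.0, -0.4]
gripper_width: 0.127
grasp_force: 64.7
```

Emit:
send_rows([
  [1,-20,0],
  [3,-60,0],
  [4,-100,0],
  [6,-140,0],
  [8,-180,0],
  [9,-220,0],
  [10,-250,0],
  [10,-264,0],
], roll=[0,0,0,0,0,0,0,0], claw=[0,0,0,0,0,0,0,0])

```text
t: 14.35
eef_pos: [0.4792, -0.3195, 0.1809]
tool_rot: [-0.001, 0.108, 0.994, -0.001]
contact_force: [1.1, 0.1, -0.6]
gripper_width: 0.125
grasp_force: 64.7
```

Emit:
send_rows([
  [0,0,0],
  [0,0,20],
  [0,0,45],
  [0,0,70],
  [0,0,90],
  [0,0,105],
  [0,0,115],
  [0,0,115],
], roll=[0,0,0,0,0,0,0,0], claw=[0,0,0,0,0,0,0,0])

```text
t: 15.02
eef_pos: [0.4813, -0.3125, 0.0654]
tool_rot: [-0.001, 0.104, 0.995, 0.001]
contact_force: [-0.2, -0.8, -0.9]
gripper_width: 0.123
grasp_force: 64.7
```

```bash
python3 st.py
```

```text
{'t': 15.017, 'q': [1.114, 0.694, -0.876, 1.884, 0.678, 0.897, 1.264], 'torque': [0.01, -0.005, -0.004], 'contact_force': [-0.162, -0.772, -0.867], 'eef_pos': [0.481, -0.312, 0.065], 'gripper_width': 0.123, 'grasp_force': 64.75} toolx 168.05681370801744
```

Emit:
send_rows([
  [0,0,4],
  [0,0,8],
  [0,0,8],
  [0,0,8],
  [0,0,8],
  [0,0,8],
  [0,0,8],
  [0,0,8],
], roll=[0,0,0,0,0,0,0,0], claw=[0,0,0,0.3,0.5,0.7,0.7,0.7])

```text
t: 15.68
eef_pos: [0.4822, -0.3142, 0.0596]
tool_rot: [0.0, 0.105, 0.994, -0.0]
contact_force: [0.6, 0.1, 0.2]
gripper_width: 0.706
grasp_force: 0.0
```

Emit:
send_rows([
  [0,0,0],
  [0,0,0],
  [0,0,-5],
  [0,0,-20],
  [0,0,-45],
  [0,0,-70],
  [0,0,-100],
  [0,0,-120],
], roll=[0,0,0,0,0,0,0,0], claw=[0.9,1,1,1,1,1,1,1])

```text
t: 16.35
eef_pos: [0.4831, -0.3138, 0.1832]
tool_rot: [0.001, 0.104, 0.995, -0.0]
contact_force: [0.1, 0.9, 0.2]
gripper_width: 1.004
grasp_force: 0.0
```

```bash
python3 st.py; python3 - <<'E'
from h import *
s=bot.read_camera("scene"); np.save("pics/s4.npy",s)
g=cv2.cvtColor(s,cv2.COLOR_RGB2GRAY)
# dark blob in tray
poly=proj("scene",[[.39,-.375,.03],[.56,-.396,.03],[.577,-.253,.03],[.406,-.232,.03]]).astype(np.int32)
m=np.zeros_like(g); cv2.fillConvexPoly(m,poly,255); m=cv2.erode(m,np.ones((7,7)))
b=((g<80)&(m>0)).astype(np.uint8); n,l,st,c=cv2.connectedComponentsWithStats(b); print(poly.tolist(),[(st[i].tolist(),c[i].round(1).tolist()) for i in range(1,n) if st[i][4]>8])
for i in range(1,n):
    if st[i][4]>8: print(plane("scene",[c[i]],.02))
v0=poly[:,1].min()-60;u0=poly[:,0].min()-20
cv2.imwrite("pics/tray.png",cv2.resize(s[v0:v0+120,u0:u0+160],(640,480),interpolation=cv2.INTER_CUBIC)[:,:,::-1])
E
```

```text
{'t': 16.35, 'q': [1.203, 0.554, -0.991, 1.799, 0.525, 1.075, 1.382], 'torque': [0.031, -0.063, 0.016], 'contact_force': [0.09, 0.877, 0.182], 'eef_pos': [0.483, -0.314, 0.183], 'gripper_width': 1.004, 'grasp_force': 0.0} toolx 168.01060300096006
[[164, 198], [168, 240], [221, 231], [213, 190]] [([199, 202, 11, 6, 46], [204.7, 204.2])]
[[ 0.4437749  -0.26911988  0.02      ]]
```

View pics/tray.png

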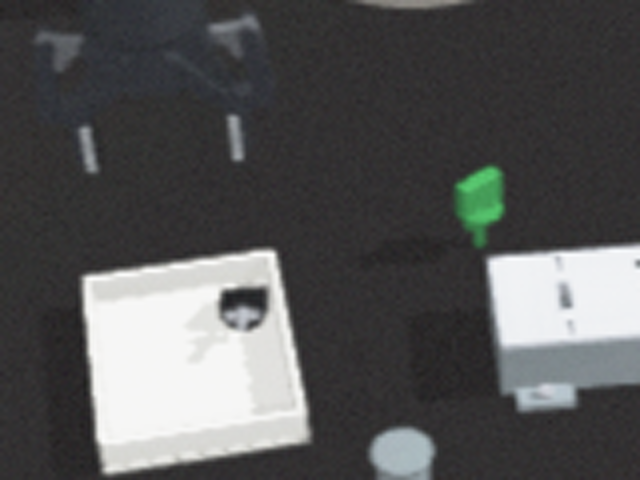

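The lock lies on its side in the small tray at about (243,308) in the crop, inside the walls, and the slot on the deck is empty. Next is the handle, with the tool orientation already right: it closes along the gauge's y.

Emit:
send_rows([
  [0,25,0],
  [-1,65,0],
  [-2,105,0],
  [-3,145,0],
  [-3,185,0],
  [-4,225,0],
  [-5,265,0],
  [-6,305,0],
], roll=[0,0,0,0,0,0,0,0], claw=[1,1,0.6,0.6,0.6,0.6,0.6,0.6])

```text
t: 17.07
eef_pos: [0.5517, -0.015, 0.1805]
tool_rot: [0.001, 0.105, 0.994, -0.0]
contact_force: [0.5, -0.8, -0.5]
gripper_width: 0.6
grasp_force: 0.0
```

Emit:
send_rows([
  [-1,40,0],
  [-2,80,0],
  [-2,115,0],
  [-3,145,0],
  [-3,170,0],
  [-3,180,0],
  [-3,180,0],
  [-3,180,0],
], roll=[0,0,0,0,0,0,0,0], claw=[0.6,0.6,0.6,0.6,0.6,0.6,0.6,0.6])

```text
t: 17.73
eef_pos: [0.5918, 0.1579, 0.1796]
tool_rot: [0.0, 0.105, 0.995, -0.0]
contact_force: [-0.4, 0.0, -0.6]
gripper_width: 0.598
grasp_force: 0.0
```

```bash
python3 st.py; python3 - <<'E'
from h import *
yaw=np.radians(-12.5); Y=np.array([-np.sin(yaw),np.cos(yaw),0]); X=np.array([np.cos(yaw),np.sin(yaw),0]); org=np.array([.5665,.0401,0])
o=bot.get_obs(); e=o["eef_pos"]-org; print("tcp gauge mm",1000*e@X,1000*e@Y)
# rows through the bail cross bar in the start top image: bar centre by dark-bright peak along gauge y, at three gauge x
t=cv2.cvtColor(np.load("pics/top0.npy"),cv2.COLOR_RGB2GRAY).astype(np.float32)
def prof(img,cam,x,ys,z):
    p=proj(cam,[org+X*x+Y*y+np.array([0,0,z]) for y in ys]).astype(np.float32)
    return cv2.remap(img,p[:,0].reshape(1,-1),p[:,1].reshape(1,-1),cv2.INTER_LINEAR)[0]
s4=cv2.cvtColor(np.load("pics/s4.npy"),cv2.COLOR_RGB2GRAY).astype(np.float32)
for nm,im,cam in(("top",t,"top"),("scene",s4,"scene")):
    for x in(-.02,0,.02):
        ys=np.arange(.1,.145,.001); p=prof(im,cam,x,ys,.035); w=np.clip(p-p.min()-.3*np.ptp(p),0,None); print(nm,"bar y",x,(w*ys).sum()/w.sum())
    for x in(.026,.030,.034):
        ys=np.arange(.005,.045,.001); p=prof(im,cam,x,ys,.065); print(nm,"fork",x,p.astype(int)[::2].tolist())
    for x in(-.02,0,.004):
        ys=np.arange(-.045,-.005,.001); p=prof(im,cam,x,ys,.06); print(nm,"ptr",x,ys[p.argmin()],p.astype(int)[::2].tolist())
E
```

```text
{'t': 17.733, 'q': [0.326, 0.618, -0.976, 1.714, 0.564, 1.118, 0.539], 'torque': [-0.072, 0.04, 0.008], 'contact_force': [-0.387, 0.045, -0.595], 'eef_pos': [0.592, 0.158, 0.18], 'gripper_width': 0.598, 'grasp_force': 0.0} toolx 167.9871873350945
tcp gauge mm -0.7675994415761243 120.46282732635139
top bar y -0.02 0.1223966662052964
top bar y 0 0.12237040379302674
top bar y 0.02 0.12228412302145611
top fork 0.026 [240, 240, 238, 232, 214, 142, 117, 137, 212, 236, 219, 149, 105, 133, 244, 252, 255, 254, 254, 254]
top fork 0.03 [239, 242, 243, 241, 194, 139, 107, 170, 215, 238, 233, 162, 119, 136, 215, 255, 254, 254, 254, 254]
top fork 0.034 [239, 241, 245, 232, 184, 119, 94, 120, 151, 165, 163, 141, 96, 140, 203, 255, 255, 254, 254, 254]
top ptr -0.02 -0.02399999999999998 [249, 251, 254, 253, 245, 229, 225, 224, 222, 208, 156, 134, 213, 239, 254, 253, 251, 250, 250, 244]
top ptr 0 -0.02399999999999998 [253, 254, 255, 255, 251, 244, 239, 240, 241, 226, 154, 162, 212, 252, 255, 255, 255, 255, 255, 254]
top ptr 0.004 -0.02399999999999998 [254, 254, 254, 255, 252, 247, 227, 226, 240, 227, 
[... 220 characters left out ...]
 234, 217, 183, 178, 218, 235, 244, 245, 244, 243, 242]
scene fork 0.03 [243, 241, 230, 203, 153, 135, 150, 194, 224, 226, 201, 143, 157, 189, 219, 231, 239, 242, 242, 240]
scene fork 0.034 [218, 220, 215, 175, 133, 108, 139, 179, 216, 212, 177, 141, 159, 203, 235, 237, 235, 237, 242, 242]
scene ptr -0.02 -0.02399999999999998 [235, 233, 228, 217, 210, 207, 207, 206, 201, 178, 156, 152, 197, 220, 231, 233, 234, 234, 234, 233]
scene ptr 0 -0.02399999999999998 [241, 240, 238, 231, 219, 210, 205, 199, 185, 162, 140, 165, 212, 232, 239, 240, 240, 240, 240, 239]
scene ptr 0.004 -0.02499999999999998 [242, 241, 238, 231, 221, 214, 209, 204, 189, 169, 144, 175, 210, 236, 240, 242, 242, 242, 242, 242]
```

Both views agree after correcting to the known bar at y = 122: fork middle at gauge y ≈ 22.7 mm, so the slide target is ≈ 52.7 mm. The pointer is at −24. Descending on the bar.

Emit:
send_rows([
  [0,1.5,15],
  [0,1.5,40],
  [0,1.5,65],
  [0,1.5,90],
  [0,1.5,110],
  [0,1.5,125],
  [0,1.5,135],
  [0,1.5,140],
], roll=[0,0,0,0,0,0,0,0], claw=[0.6,0.6,0.6,0.6,0.6,0.6,0.6,0.6], force=50)

```text
t: 18.4
eef_pos: [0.5917, 0.1583, 0.0377]
tool_rot: [-0.001, 0.106, 0.994, -0.001]
contact_force: [0.4, -0.1, 0.0]
gripper_width: 0.594
grasp_force: 0.0
```

Emit:
send_rows([
  [0,0,6],
  [0,0,12],
  [0,0,18],
  [0,0,24],
  [0,0,28],
  [0,0,28],
  [0,0,28],
  [0,0,28],
], roll=[0,0,0,0,0,0,0,0], claw=[0.6,0.6,0.6,0.6,0.6,0.4,0.2,0.1])

```text
t: 19.07
eef_pos: [0.5924, 0.1601, 0.0116]
tool_rot: [0.0, 0.105, 0.994, 0.0]
contact_force: [-0.1, 0.0, 0.3]
gripper_width: 0.18
grasp_force: 0.0
```

Emit:
send_rows([
  [0,0,0],
  [0,0,0],
  [0,0,0],
  [0,0,0],
  [0,0,0],
  [0,0,0],
  [0,0,0],
  [0,0,0],
], roll=[0,0,0,0,0,0,0,0], claw=[0,0,0,0,0,0,0,0])

```text
t: 19.73
eef_pos: [0.5924, 0.1597, 0.0116]
tool_rot: [0.0, 0.105, 0.994, -0.0]
contact_force: [-1.6, -2.3, 5.7]
gripper_width: 0.094
grasp_force: 48.9
```

```bash
cat > gz.py <<'E'
from h import *
yaw=np.radians(-12.5); Y=np.array([-np.sin(yaw),np.cos(yaw),0]); X=np.array([np.cos(yaw),np.sin(yaw),0]); org=np.array([.5665,.0401,0])
def tcp():
    o=bot.get_obs(); e=o["eef_pos"]-org
    print("t",o["t"],"tcp gauge mm",(1000*e@X).round(1),(1000*e@Y).round(1),"z",o["eef_pos"][2].round(4),"F",(o["contact_force"]@X).round(1),(o["contact_force"]@Y).round(1),o["contact_force"][2].round(1),"w",o["gripper_width"],o["grasp_force"])
def prof(img,cam,x,ys,z):
    p=proj(cam,[org+X*x+Y*y+np.array([0,0,z]) for y in ys]).astype(np.float32)
    return cv2.remap(img,p[:,0].reshape(1,-1),p[:,1].reshape(1,-1),cv2.INTER_LINEAR)[0]
E
python3 -c "
from gz import *
tcp()"
```

```text
t 19.7333 tcp gauge mm -0.6 122.3 z 0.0116 F -1.1 -2.6 5.7 w 0.09384145824755946 48.9317661523819
```

Emit:
send_rows([
  [0,4,0],
  [0,8,0],
  [0,13,0],
  [0,18,0],
  [0,22,0],
  [0,26,0],
  [0,28,0],
  [0,30,0],
], roll=[0,0,0,0,0,0,0,0], claw=[0,0,0,0,0,0,0,0])

```text
t: 20.4
eef_pos: [0.5984, 0.1863, 0.0115]
tool_rot: [-0.0, 0.106, 0.994, -0.003]
contact_force: [-4.0, -9.6, 12.3]
gripper_width: 0.094
grasp_force: 49.6
```

```bash
cat > look.py <<'E'
from gz import *
tcp()
for cam in("top","scene"):
    im=cv2.cvtColor(bot.read_camera(cam),cv2.COLOR_RGB2GRAY).astype(np.float32)
    def dips(xs,ys,z):
        return np.mean([prof(im,cam,x,ys,z) for x in xs],0)
    ys=np.arange(-.04,.045,.001)
    p=dips((-.006,-.002,.002,.006),ys,.06); f=dips((.028,.031,.034),ys,.065)
    def cen(a,lo,hi):
        k=(ys>=lo)&(ys<hi); v=a[k]; w=np.clip(np.median(a)-25-v,0,None)**2; return 1000*(w*ys[k]).sum()/max(w.sum(),1e-9)
    print(cam,"ptr min",1000*ys[p.argmin()],p.min().round(),"cen",cen(p,ys[p.argmin()]-.004,ys[p.argmin()]+.004),"fork",cen(f,.008,.0225),cen(f,.0225,.038))
    print("   p",p[::3].astype(int).tolist())
E
python3 look.py
```

```text
t 20.4 tcp gauge mm -0.5 149.7 z 0.0115 F -1.8 -10.2 12.3 w 0.09401107682921549 49.64615821838379
top ptr min 8.000000000000043 57.0 cen 8.032638089989419 fork 0.0 0.0
   p [158, 159, 161, 162, 164, 164, 167, 169, 171, 172, 173, 173, 157, 126, 89, 65, 57, 63, 68, 78, 101, 80, 75, 95, 142, 181, 193, 191, 193]
scene ptr min -3.999999999999969 124.0 cen -3.6607693456984753 fork 15.332386791523174 27.964749016414075
   p [202, 202, 200, 199, 197, 197, 198, 199, 200, 202, 196, 162, 123, 150, 186, 196, 194, 192, 193, 195, 197, 202, 202, 199, 197, 196, 195, 194, 193]
```

Top is blocked by the arm, but the scene view works: pointer at −3.7, fork at 15.3/28.0. About 26 to 27 mm of travel remains; I'll approach a little short.

Emit:
send_rows([
  [0,4,0],
  [0,8,0],
  [0,12,0],
  [0,16,0],
  [0,20,0],
  [0,23,0],
  [0,24,0],
  [0,24,0],
], roll=[0,0,0,0,0,0,0,0], claw=[0,0,0,0,0,0,0,0])

```text
t: 21.17
eef_pos: [0.6035, 0.2084, 0.0115]
tool_rot: [-0.0, 0.106, 0.994, -0.004]
contact_force: [-4.6, -12.1, 12.8]
gripper_width: 0.095
grasp_force: 49.8
```

```bash
python3 look.py; python3 - <<'E'
from h import *
s=bot.read_camera("scene"); np.save("pics/s5.npy",s)
a,b=cv2.resize(np.load("pics/s4.npy")[188:216,308:348],(400,280),interpolation=cv2.INTER_CUBIC),cv2.resize(s[188:216,308:348],(400,280),interpolation=cv2.INTER_CUBIC)
cv2.imwrite("pics/fork.png",np.hstack([a,b])[:,:,::-1])
E
```

```text
t 21.1667 tcp gauge mm -0.3 172.3 z 0.0115 F -1.9 -12.8 12.8 w 0.09504464520142678 49.8062127828598
top ptr min 44.00000000000007 57.0 cen 42.65272795012286 fork 17.48547509807531 29.467993969226967
   p [154, 155, 155, 157, 157, 157, 158, 158, 160, 160, 161, 162, 163, 166, 168, 168, 170, 172, 172, 175, 174, 176, 176, 178, 173, 150, 110, 70, 56]
scene ptr min 18.00000000000005 119.0 cen 18.281259506341144 fork 15.369981870521572 27.946637698601833
   p [202, 201, 200, 199, 197, 198, 197, 198, 200, 202, 205, 202, 199, 198, 196, 196, 194, 190, 169, 128, 132, 180, 200, 199, 197, 195, 194, 194, 192]
```

View pics/fork.png

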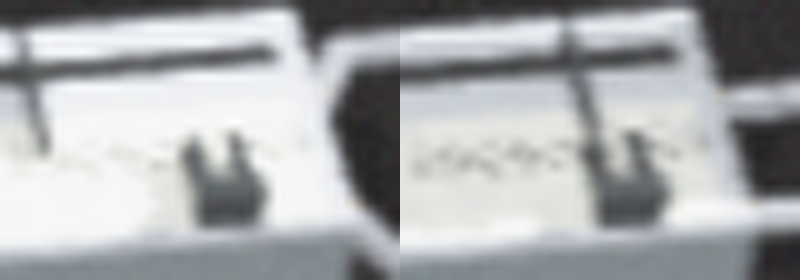

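Right half: the pointer tip is at (598,140), prong tips at (590,146) and (635,140), so it is about 4 mm short of the middle. Moving the last few millimetres.

Emit:
send_rows([
  [0,1,0],
  [0,2,0],
  [0,3,0],
  [0,4,0],
  [0,4.5,0],
  [0,4.5,0],
  [0,4.5,0],
  [0,4.5,0],
], roll=[0,0,0,0,0,0,0,0], claw=[0,0,0,0,0,0,0,0])

```text
t: 21.98
eef_pos: [0.6043, 0.212, 0.0115]
tool_rot: [-0.0, 0.106, 0.994, -0.004]
contact_force: [-5.5, -13.3, 14.6]
gripper_width: 0.092
grasp_force: 49.9
```

```bash
python3 look.py; python3 - <<'E'
from gz import *
# dark dips along gauge y at z=.06, at gauge x where blade (x<.01) and prong tips / gap are, from averaged pictures
im=np.mean([cv2.cvtColor(bot.read_camera("scene"),cv2.COLOR_RGB2GRAY) for _ in range(3)],0).astype(np.float32)
ys=np.arange(.006,.042,.002)
for x in(-.01,0,.006,.012,.018,.022,.026,.03,.034): print(x,prof(im,"scene",x,ys,.06).astype(int).tolist())
E
```

```text
t 21.9833 tcp gauge mm -0.3 176.1 z 0.0115 F -2.5 -14.2 14.6 w 0.0923440137979117 49.92019057273865
top ptr min 44.00000000000007 115.0 cen 43.89520186682343 fork 20.653326976757363 30.157207385779223
   p [154, 155, 154, 156, 156, 156, 157, 158, 159, 159, 160, 162, 164, 162, 164, 166, 167, 169, 171, 172, 173, 175, 175, 176, 177, 179, 179, 159, 114]
scene ptr min 22.000000000000053 123.0 cen 22.041159735722776 fork 15.342336269069268 27.9828852926729
   p [202, 202, 200, 199, 198, 198, 198, 198, 199, 203, 204, 202, 200, 198, 197, 197, 194, 193, 191, 178, 140, 127, 169, 194, 196, 195, 193, 193, 192]
-0.01 [109, 108, 105, 102, 101, 99, 94, 86, 83, 82, 85, 88, 94, 97, 100, 102, 105, 108]
0 [203, 203, 202, 201, 199, 194, 173, 148, 123, 144, 172, 196, 201, 202, 201, 201, 201, 201]
0.006 [213, 212, 211, 211, 207, 198, 177, 143, 129, 139, 176, 200, 212, 212, 212, 211, 211, 210]
0.012 [227, 226, 225, 224, 222, 213, 187, 151, 136, 158, 196, 216, 223, 225, 225, 223, 221, 221]
0.018 [223, 220, 218, 217, 203, 177, 140, 124, 126, 158, 172, 178, 173, 193, 207, 215, 217, 218]
0.022 [209, 199, 189, 184, 158, 134, 115, 139, 163, 182, 167, 138, 127, 157, 185, 206, 216, 215]
0.026 [214, 215, 200, 166, 120, 103, 108, 140, 178, 187, 173, 127, 124, 143, 172, 190, 202, 207]
0.03 [206, 210, 207, 173, 133, 99, 116, 149, 186, 183, 159, 124, 122, 152, 190, 202, 199, 200]
0.034 [227, 224, 217, 185, 140, 107, 113, 138, 157, 164, 139, 118, 106, 146, 181, 209, 218, 223]
```

The pointer is at 22.1, inside the gap (prongs ≈ 17 and 29.5, middle ≈ 23). Nudging 0.7 mm and holding for over a second.

Emit:
send_rows([
  [0,0.7,0],
  [0,0.7,0],
  [0,0.7,0],
  [0,0.7,0],
  [0,0.7,0],
  [0,0.7,0],
  [0,0.7,0],
  [0,0.7,0],
], roll=[0,0,0,0,0,0,0,0], claw=[0,0,0,0,0,0,0,0])

```text
t: 22.9
eef_pos: [0.6045, 0.2127, 0.0115]
tool_rot: [-0.0, 0.106, 0.994, -0.004]
contact_force: [-6.0, -12.4, 14.0]
gripper_width: 0.094
grasp_force: 49.9
```

Emit:
send_rows([
  [0,0,0],
  [0,0,0],
  [0,0,0],
  [0,0,0],
  [0,0,0],
  [0,0,0],
  [0,0,0],
  [0,0,0],
], roll=[0,0,0,0,0,0,0,0], claw=[0,0,0,0,0,0,0,0])

```text
t: 23.57
eef_pos: [0.6045, 0.2126, 0.0115]
tool_rot: [-0.0, 0.106, 0.994, -0.004]
contact_force: [-5.3, -13.3, 15.3]
gripper_width: 0.095
grasp_force: 49.9
```

```bash
python3 look.py
```

```text
t 23.5667 tcp gauge mm -0.3 176.7 z 0.0115 F -2.3 -14.1 15.3 w 0.09496050981561376 49.94882941246033
top ptr min 44.00000000000007 129.0 cen 44.00000000000008 fork 20.46090958958542 30.150886355941594
   p [154, 154, 155, 155, 155, 156, 156, 158, 158, 159, 161, 162, 162, 162, 163, 165, 168, 170, 171, 172, 173, 174, 175, 176, 177, 179, 179, 164, 128]
scene ptr min 23.000000000000057 120.0 cen 22.795622690265684 fork 15.410141412416765 27.974204326032527
   p [202, 202, 201, 199, 197, 198, 199, 200, 199, 202, 204, 202, 200, 198, 197, 196, 195, 193, 192, 184, 149, 120, 157, 192, 196, 196, 195, 194, 192]
```

Held. Now returning at about 55 mm/s.

Emit:
send_rows([
  [0,-3,0],
  [0,-7,0],
  [0,-12,0],
  [0,-17,0],
  [0,-22,0],
  [0,-27,0],
  [0,-32,0],
  [0,-36,0],
], roll=[0,0,0,0,0,0,0,0], claw=[0,0,0,0,0,0,0,0])

```text
t: 24.33
eef_pos: [0.597, 0.1799, 0.0116]
tool_rot: [-0.0, 0.106, 0.994, -0.002]
contact_force: [-3.0, -6.3, 8.7]
gripper_width: 0.091
grasp_force: 49.4
```

Emit:
send_rows([
  [0,-4,0],
  [0,-8,0],
  [0,-12,0],
  [0,-16,0],
  [0,-19,0],
  [0,-21,0],
  [0,-23,0],
  [0,-23,0],
], roll=[0,0,0,0,0,0,0,0], claw=[0,0,0,0,0,0,0,0])

```text
t: 25.0
eef_pos: [0.5924, 0.1597, 0.0117]
tool_rot: [0.0, 0.105, 0.994, -0.0]
contact_force: [-2.2, -2.3, 6.7]
gripper_width: 0.098
grasp_force: 49.3
```

```bash
python3 look.py
```

```text
t 25.0 tcp gauge mm -0.6 122.4 z 0.0117 F -1.7 -2.7 6.7 w 0.09789891122466994 49.328370094299316
top ptr min -40.0 58.0 cen -38.50649062038224 fork 0.0 0.0
   p [58, 59, 59, 60, 67, 73, 74, 86, 115, 157, 181, 186, 187, 188, 187, 189, 189, 189, 189, 190, 191, 192, 191, 193, 193, 193, 195, 195, 194]
scene ptr min 23.000000000000057 122.0 cen 22.78272732201841 fork 15.38810386403889 27.96651077422373
   p [201, 201, 200, 199, 198, 198, 199, 199, 200, 203, 204, 202, 200, 198, 197, 196, 195, 193, 192, 185, 150, 121, 158, 191, 197, 197, 197, 198, 197]
```

Emit:
send_rows([
  [0,-0.7,0],
  [0,-1.5,0],
  [0,-1.5,0],
  [0,-1.5,0],
  [0,-1.5,0],
  [0,-1.5,0],
  [0,-1.5,0],
  [0,-1.5,0],
], roll=[0,0,0,0,0,0,0,0], claw=[0,0,0,0.05,0.1,0.15,0.3,0.5])

```text
t: 25.77
eef_pos: [0.5915, 0.1578, 0.0107]
tool_rot: [-0.001, 0.105, 0.994, -0.001]
contact_force: [-0.1, 0.3, -0.0]
gripper_width: 0.422
grasp_force: 0.0
```

Emit:
send_rows([
  [0,0,0],
  [0,0,0],
  [0,0,-10],
  [0,0,-30],
  [0,0,-60],
  [0,0,-90],
  [0,0,-120],
  [0,0,-150],
], roll=[0,0,0,0,0,0,0,0], claw=[0.6,0.6,0.6,0.6,0.6,0.6,0.6,0.6])

```text
t: 26.43
eef_pos: [0.5916, 0.1587, 0.1635]
tool_rot: [0.0, 0.105, 0.995, 0.0]
contact_force: [0.0, 0.5, -0.0]
gripper_width: 0.602
grasp_force: 0.0
```

Emit:
send_rows([
  [0,20,-10],
  [0,50,-20],
  [0,90,-30],
  [0,120,-40],
  [0,140,-40],
  [0,140,-40],
  [0,140,-40],
  [0,140,-40],
], roll=[0,0,0,0,0,0,0,0], claw=[0.6,0.6,0.6,0.6,0.6,0.6,0.6,0.6])

```text
t: 27.1
eef_pos: [0.6211, 0.2944, 0.2012]
tool_rot: [-0.0, 0.105, 0.994, -0.001]
contact_force: [0.3, -0.0, 0.5]
gripper_width: 0.602
grasp_force: 0.0
```

```bash
python3 look.py; python3 - <<'E'
from gz import *
s=cv2.cvtColor(bot.read_camera("scene"),cv2.COLOR_RGB2GRAY).astype(np.float32)
t=cv2.cvtColor(bot.read_camera("top"),cv2.COLOR_RGB2GRAY).astype(np.float32)
for nm,im in(("scene",s),("top",t)):
    for x in(-.02,0,.02):
        ys=np.arange(.1,.145,.001); p=prof(im,nm,x,ys,.035); w=np.clip(p-p.min()-.3*np.ptp(p),0,None); print(nm,"bar",1000*(w*ys).sum()/w.sum())
s4=cv2.cvtColor(np.load("pics/s4.npy"),cv2.COLOR_RGB2GRAY).astype(np.float32)
print("tray diff",np.abs(s-s4)[185:245,160:225].max())
# lock in tray, top view
c=plane("top",[(0,0)],0); ms=(t<90); m=np.zeros(t.shape,np.uint8)
poly=proj("top",[[.393,-.37,.03],[.555,-.39,.03],[.572,-.258,.03],[.411,-.238,.03]]).astype(np.int32); cv2.fillConvexPoly(m,poly,1)
v,u=np.nonzero(ms&(m>0)); print("lock px",len(u),u.mean(),v.mean(), "tray mm",end=" ")
w=plane("top",[[u.mean(),v.mean()]],.02)[0]-[.4828,-.3141,0]; a=np.radians(-7); print(1000*(w[0]*np.cos(a)+w[1]*np.sin(a)),1000*(-w[0]*np.sin(a)+w[1]*np.cos(a)))
ys=np.arange(.006,.042,.002)
for x in(0,.006,.012,.018,.022,.026,.03): print(x,prof(t,"top",x,ys,.06).astype(int).tolist())
E
```

```text
t 27.1 tcp gauge mm -1.8 260.1 z 0.2012 F 0.3 0.1 0.5 w 0.6020577179639325 0.0
top ptr min 24.000000000000057 117.0 cen 23.6462635178706 fork 16.866767269830035 29.14844494714779
   p [241, 241, 238, 230, 240, 238, 236, 236, 241, 237, 235, 241, 238, 237, 238, 240, 228, 237, 236, 231, 216, 117, 173, 224, 238, 240, 233, 237, 237]
scene ptr min 22.000000000000053 128.0 cen 22.196183985611555 fork 14.928378654278623 27.657282605464463
   p [210, 207, 203, 203, 203, 208, 214, 216, 212, 214, 216, 215, 214, 212, 212, 211, 206, 196, 193, 185, 149, 128, 181, 216, 220, 219, 215, 214, 216]
scene bar 121.01200537247652
scene bar 121.11604914391128
scene bar 120.9738442416166
top bar 108.42614368684927
top bar 136.36288540816912
top bar 124.24443044604789
tray diff 55.0
lock px 132 339.0 266.8939393939394 tray mm -45.97838930826618 40.8482732428223
0 [245, 245, 245, 243, 241, 241, 246, 215, 159, 94, 173, 237, 246, 245, 243, 241, 239, 238]
0.006 [234, 196, 208, 234, 230, 216, 206, 205, 138, 133, 180, 181, 203, 227, 237, 231, 222, 237]
0.012 [218, 224, 235, 211, 207, 221, 215, 230, 242, 235, 213, 199, 231, 220, 225, 254, 246, 237]
0.018 [244, 217, 230, 236, 195, 140, 128, 188, 223, 241, 235, 146, 124, 147, 230, 251, 249, 253]
0.022 [244, 242, 241, 244, 191, 132, 98, 167, 221, 242, 224, 172, 112, 150, 211, 255, 255, 255]
0.026 [242, 242, 241, 234, 204, 132, 120, 152, 229, 240, 213, 153, 107, 156, 244, 253, 255, 254]
0.03 [242, 244, 244, 235, 200, 141, 121, 179, 222, 241, 237, 153, 119, 140, 228, 255, 255, 255]
```

The top view confirms the pointer at 23.6 against a fork middle of 23–24. The bar is back at its home reading and the lock is at (−46, 41) mm in the tray. Handing in.

```bash
python3 -c "
from station import bot
print(bot.hand_in())"
```

```text
the job is handed in; nothing more can be done
None
```

The job is handed in after 27 s of the 72 s allowed (no verdict came back): by my last images the lock lies in the white tray, the pointer stands within about 1 mm of the middle of the target gap, and the handle is back home after a slow return. I did not re-measure flask, bottle and jar at the end, but the arm kept well clear of them.

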